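# Demould a potted module and open the safety-capped cleaner

## Task

The potted module is to be cleaned of mould release: lift it out of the open mould and set it down upright (studs up, not dropped) inside the steel wash tray. Then open the cleaner bottle that stands in the bench ring: press its push-and-turn safety cap down, keep it pressed while twisting it counter-clockwise (seen from above) until it is free, and lift it off. Finish while still holding the cap level in the gripper, straight above the bottle with about 6 cm of air between the bottle's neck and the cap; leave the other things on the bench where they are.

Things in the scene. Friction and masses are not known exactly. Their poses are not given: they have to be found in the camera images.
- module_center (a point): Centre of the loose potted module: upright black resin block 60 long (its x) x 34 wide (its y) x 40 mm tall, 0.1 to 0.2 kg, with two brass studs (6 mm thick, 7 mm tall, 20 mm either side of the centre along x) on top. This point is 20 mm above its underside, z up. At the start it sits in the mould cavity, its lowest 12 mm below the mould's top face, 28 mm standing out.
- mould: Fixed flat aluminium block 110 (x) x 90 (y) x 20 mm tall with an open cavity in the middle of its top, 12 mm deep, about 1.2 mm wider than the module all round. Origin: centre of its underside, on the table; axes parallel to the module's at the start.
- tray: Fixed open steel wash tray, empty, outside 168 (x) x 128 (y) x 22 mm tall, walls 4 mm, floor at most 5 mm thick. Origin: centre of its underside, on the table.
- bottle: Fixed white round cleaner bottle, 80 mm in diameter, in a dark steel bench ring (110 mm foot, 38 mm tall). Origin: centre of its underside at table height, z up the bottle's axis. It narrows to a 40 mm neck from 86 to 104 mm up; a 49 mm collar under the cap has its top at 121.5 mm. A spring in the neck holds the cap up: about 3 N to start pressing, 8 N at the stop on the collar, 6.5 mm down.
- neck_top (a point): Top of the neck, on the bottle's axis, 147 mm above its origin, hidden in the cap at first; fixed. The lock: unless pressed down 4.5 mm or more the cap cannot turn. Pressed and turned counter-clockwise seen from above it passes the lock at about 45 degrees and is free to come straight up from 50 to 130 degrees (75 is a good turn). It does not turn clockwise.
- cap_center (a point): Centre of the loose white safety cap on the bottle: 16-sided, 50 mm across flats, 30 mm tall, 0.03 kg. This point is on the bottle's axis, 15 mm below the cap's top, 143 mm above the bottle's origin when locked. A low ridge across the top runs along its x axis, parallel to the bottle's x when locked; the flats face 11.25 degrees from that x and every 22.5 degrees on. Grip it by its sides in any direction.
- screwdriver: Bystander: screwdriver lying on the bench, leave alone.
- brush: Bystander: brush lying on the bench, leave alone.
- spool: Bystander: spool of solder wire, 52 mm in diameter, 40 mm tall, leave alone.
- jar: Bystander: small lidded jar, 50 mm in diameter, 50 mm tall, leave alone.
- board: Bystander: green circuit board 90 x 60 mm, leave alone.
- mug: Bystander: white mug, 76 mm in diameter, 90 mm tall, leave alone.
- screwbox: Bystander: small open grey box 90 x 70 x 30 mm, leave alone.
Mind the look-alikes: they are no part of the job. Leave any brown or red look-alike of the part that bears module_center alone.

How it is judged:
On the way, in this order (a step that is already met when the one before it is completed fails the run):
1. the module stands upright and released in the wash tray (x of module_center in the frame of tray between -0.06 and 0.06 m and y of module_center in the frame of tray between -0.05 and 0.05 m and z of module_center in the frame of tray between 0.019 and 0.029 m and angle between module_center's own z axis and vertical below 0.15 rad and contact force between module and the fingers below 0.1 N and linear speed of module below 0.03 m/s), for 0.2 s.
2. the cap is pressed down at least 3.5 mm, not yet turned past its lock (z of cap_center in the frame of bottle below 0.1395 m and angle between the x axis of cap_center and the x axis of bottle, either way round below 0.6 rad), for 0.02 s.
3. the cap has been twisted past its lock while still down on the neck (z of cap_center in the frame of bottle below 0.146 m and angle between the x axis of cap_center and the x axis of bottle, either way round above 0.7 rad), for 0.02 s.
At the end, for the whole second after the job is handed in: The module stands upright (within 9 degrees), released and at rest on the tray's floor; the gripper holds the cap still and level (within 17 degrees), within 30 mm of the bottle's axis, its underside 30 to 120 mm above the neck's top, touching the bottle nowhere (all of step 1 and z of cap_center in the frame of neck_top between 0.045 and 0.135 m and horizontal distance between cap_center and neck_top below 0.03 m and angle between cap_center's own z axis and vertical below 0.3 rad and contact force between cap and the fingers above 1 N and contact force between cap and bottle below 0.05 N and linear speed of cap below 0.05 m/s); the arm keeps its last pose, push and grip.
It fails at once if a bystander is moved more than 3 cm (distance of any of screwdriver, brush, spool, jar, board, mug, screwbox from where it was at the start of the episode above 0.03 m).
It fails at once if the module is dropped (linear speed of module above 0.7 m/s and contact force between module and anything else below 0.05 N).
It also fails if it takes over 54 s, if anything falls off the work surface, if the arm or the gripper's body presses on something with over 40 N, if the wrist force passes 120 N, or if a joint passes its speed limit or range.

## Robot

A 7-joint arm with a two-finger parallel gripper is mounted at the origin on the work surface. World frame = base frame: x ahead of the robot, y to its left, z up, the work surface at z = 0. Lengths are in m, angles in rad, forces in N, time in s.
With the tool pointing down it reaches from about 0.4 to 0.85 m from the base axis. Payload 4.5 kg.
Tool frame: the origin (TCP) lies on the centre line of the jaws, within the pads' length; the fingertips stand 8 mm ahead of it and the grasp point (between the pads) lies 11 mm behind it; z points along the fingers, x is the direction in which the jaws open and shut, and the axes are right-handed (so a half turn about z gives the same grasp; the last joint's range is limited). The gripper opens to 88 mm and grips with 3 to 60 N. Pads are 18 mm wide; open, the fingers measure 123 mm over their backs; the gripper's body (75 mm by 187 mm) begins 45 mm behind the grasp point.
Start: joints at [1.265, 0.689, -0.195, 1.565, 0.157, 0.902, -0.215], TCP at [0.208, -0.589, 0.247] pointing down, gripper open.
Joint ranges: [-3.01, 3.01], [-0.46, 2.08], [-1.47, 1.51], [0.13, 2.56], [-1, 4.14], [0.04, 2.09], [-2.66, 2.66]. Speed limits (rad/s): [2.57, 2.57, 3.14, 3.14, 3.14, 3.14, 3.14].

## Interface

Orientations are given as a unit quaternion [x, y, z, w].
In Python, from plant import get_state, snapshot, finish_job, boxes_of, pinpoint gives the robot as it stands.
- The arm moves only by the shell command python3 -m creep 'ROWS' [FORCE]. ROWS is JSON, a list of rows, each an object with "hand": the finger opening in m, from 0 to 0.0881; "slide": the shift along the tool's x, y, z in m, a list of three; "turn": the turn about the tool's z in degrees. A call has 1 to 5 rows; each row shifts and turns the commanded pose from where the row before left it, along the tool's axes as they then stand; what a row does not reach is not made up. A row lasts 1/8 s, in which the tool goes at most 62.5 mm and 10.7 degrees, less where a joint would pass 70% of its speed; a pose out of reach is approached as far as the arm can. A call is refused whole if a number of a shift passes 0.0625 or a number of a turn 10.7, either way. A call with a gripper value outside its range is refused whole. The fingers move at their own pace and stop on an object; FORCE is the grip in N (left out, the last holds). Time passes only in rows, so rows that do not move let the fingers close. It gives the time, the measured TCP pose, the force and the opening at its end, in the units of the state.
- get_state(): the state, without advancing time (a new reading comes with each control period).
- snapshot(name): name is "side" or "top" or "wrist"; returns a dict with "frame" (480x640x3 uint8, red, green, blue), "depth" (480x640 float32, m along the optical axis (not along the pixel's ray), 0 where there is no reading), "mtx" (3x3 intrinsics, pixels), "camera_from_world" (4x4, takes a point from world to camera coordinates). Camera axes: x right, y down, z forward; pixel columns grow to the right and rows downward; lengths in m; the calibration is good to about 2 mm. The wrist camera is an equidistant fisheye: a pixel r from the principal point sees the ray r / f radians off the axis. A picture is of the moment at which its call begins.
- finish_job(): hands the job in, once; it reports no verdict.
Trained networks look in a picture, given as the dict that the camera call returned (one of the last four; its "shot" number tells which), for a name from the list of things; names that differ only in an ending like _2 or _b are one class to them, and where a whole thing is asked for, a point or a joint stands for the part that bears it (a point fixed in the world has none). Each returns a list of dicts, best first, with "conf" (0 to 1); they miss things now and then, are a little off and sometimes report something else, mostly with a low value. They report only what shows in the picture. A call takes as long as a camera call. They do not tell look-alikes from the thing itself.
- boxes_of(target, picture): "uv" ([column, row] in pixels, amid what is visible of it).
- pinpoint(target, picture): "uv" ([column, row] in pixels: a listed point, or the origin of a listed thing).
The state is a dict: "clock": time; "q": joint angles; "qd": joint speeds; "joint_torque": joint torques, N m; "tool_pos": TCP position; "eef_rot": TCP orientation; "contact_force": force on the tool from outside, world axes, zero at the start; "moment": the same for the moment, N m; "opening": opening from 0.0 (shut) to 1.0 (fully open).
Only numpy, scipy, OpenCV 4.12 (cv2) and the standard library are available. Lean on these libraries where they do the work, as an engineer would, in place of code of your own. Each camera call takes 0.05 s, during which the arm holds its last target.

## Working session

There is one attempt and no reset: what is moved stays moved. The work goes in short steps, Python scripts to look and compute and a shell command to move; the robot and the scene stay as the last step left them, time stands still between calls to the robot, and variables do not carry over. Pictures are saved under pics/ and viewed, and the job is handed in when it is done.

```bash
ls; mkdir -p pics
python3 - <<'E'
from plant import *
import cv2,numpy as np
s=get_state();print({k:np.round(v,4).tolist() for k,v in s.items()})
for n in ["top","side"]:
    p=snapshot(n);cv2.imwrite(f"pics/{n}0.png",p["frame"][:,:,::-1]);print(n,p["mtx"].tolist(),np.round(p["camera_from_world"],4).tolist())
    for t in ["module_center","mould","tray","bottle","cap_center","neck_top"]:
        print(t,[(np.round(d["uv"],1).tolist(),round(d["conf"],2)) for d in pinpoint(t,p)][:4])
E
```

```text
pics
{'clock': 0.0, 'q': [1.2648, 0.69, -0.1946, 1.5663, 0.1573, 0.9025, -0.2151], 'qd': [-0.0005, 0.0025, 0.0003, 0.0005, 0.0034, 0.0008, 0.0001], 'joint_torque': [-0.0015, -52.7559, -1.2671, -15.3435, -0.0526, 0.0066, 0.0002], 'tool_pos': [0.2081, -0.5887, 0.2459], 'eef_rot': [0.8165, -0.5773, -0.0008, -0.0005], 'contact_force': [-0.0969, 0.4652, 0.1155], 'moment': [0.0188, 0.0096, -0.0214], 'opening': 0.9982}
top [[535.2401047786047, 0.0, 319.6097783664719], [0.0, 535.2401047786047, 249.19562067139137], [0.0, 0.0, 1.0]] [[0.0024, -1.0, 0.0018, -0.0198], [-0.9832, -0.0027, -0.1824, 0.5827], [0.1824, -0.0013, -0.9832, 1.3528], [0.0, 0.0, 0.0, 1.0]]
module_center [([297.4, 306.9], 0.7), ([318.3, 252.5], 0.68), ([336.8, 303.5], 0.52)]
mould [([317.4, 254.3], 0.73)]
tray [([203.7, 262.9], 0.66), ([144.1, 241.7], 0.56), ([477.2, 234.6], 0.48)]
bottle [([420.9, 265.2], 0.75)]
cap_center [([430.3, 259.5], 0.64)]
neck_top [([429.1, 259.0], 0.81), ([369.1, 284.2], 0.68)]
side [[517.6803144291302, 0.0, 320.9021542215868], [0.0, 517.6803144291302, 244.46225328381286], [0.0, 0.0, 1.0]] [[-0.9858, -0.1672, -0.0164, 0.5636], [-0.1007, 0.6661, -0.739, 0.1302], [0.1345, -0.7269, -0.6735, 1.1777], [0.0, 0.0, 0.0, 1.0]]
module_center [([376.5, 259.1], 0.86), ([321.1, 263.8], 0.72), ([379.5, 287.9], 0.7)]
mould [([319.3, 274.9], 0.96)]
tray [([300.0, 381.2], 0.62)]
bottle [([346.8, 201.0], 0.57)]
cap_center [([345.9, 161.6], 0.76)]
neck_top [([346.4, 158.3], 0.58)]
```

View pics/top0.png

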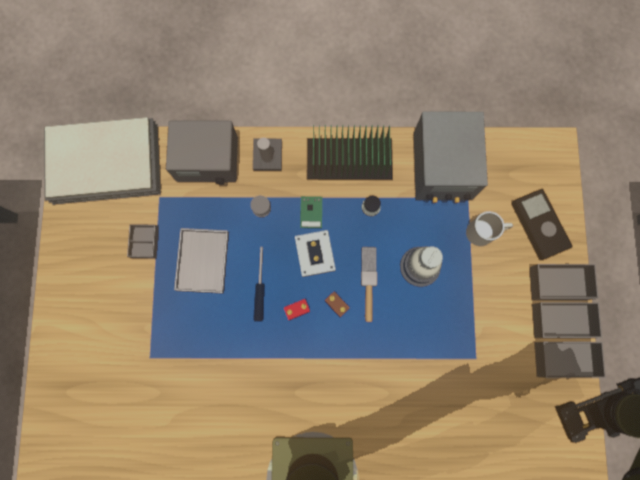

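View pics/side0.png

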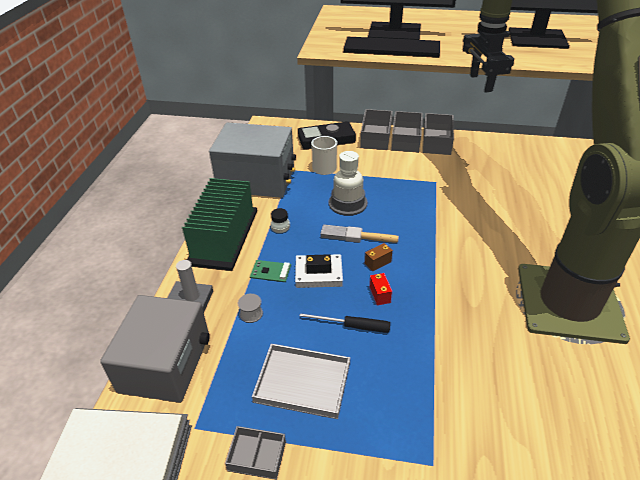

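The top view shows the black module in the white mould at (316,252), the tray at (202,261) and the bottle with its cap at (430,257). The red (297,308) and brown (337,304) look-alikes stand nearer the base. Next I'll measure with depth.

```bash
cat > h.py <<'E'
from plant import *
import cv2,numpy as np
from scipy.spatial.transform import Rotation as R
def cloud(p):
    K=p["mtx"];d=p["depth"];T=np.linalg.inv(p["camera_from_world"])
    v,u=np.mgrid[:480,:640]
    c=np.stack([(u-K[0][2])/K[0][0]*d,(v-K[1][2])/K[1][1]*d,d],-1)
    w=c@T[:3,:3].T+T[:3,3]; w[d<=0]=np.nan
    return w
def proj(p,P):
    c=p["camera_from_world"]@np.r_[P,1];K=p["mtx"]
    return [K[0][0]*c[0]/c[2]+K[0][2],K[1][1]*c[1]/c[2]+K[1][2]]
def rect(pts):
    r=cv2.minAreaRect((pts[:,:2]*1000).astype(np.float32));return np.round(r[0],1),np.round(r[1],1),round(r[2],1),len(pts)
E
python3 - <<'E'
from h import *
for n in ["top","side"]:
    p=snapshot(n);w=cloud(p)
    print(n,"table z",np.nanmedian(w[340:355,200:300,2]) if n=="top" else np.nanmedian(w[400:420,380:420,2]))
    def sel(x0,x1,y0,y1,z0,z1):
        m=(w[...,0]>x0)&(w[...,0]<x1)&(w[...,1]>y0)&(w[...,1]<y1)&(w[...,2]>z0)&(w[...,2]<z1);return w[m]
    # approx centers
    for uv in ([316,252],[202,261],[430,257],[297,308],[337,304]):
        if n=="top":print(uv,np.round(w[uv[1],uv[0]],4))
    mx=sel(.4,.75,-.09,.09,.042,.06);print("modtop",rect(mx),np.median(mx[:,2]))
    mm=sel(.48,.7,-.1,.09,.014,.025);print("mould",rect(mm))
    t=sel(.4,.75,.15,.45,.012,.03);print("tray",rect(t))
    c=sel(.4,.75,-.4,-.1,.150,.175);print("cap",rect(c),np.round(np.percentile(c,[2,50,98],axis=0),4).tolist())
    p1=p["frame"]
    if n=="top":
        for nm,(u,v) in dict(mould=(316,253),cap=(430,258)).items():
            cv2.imwrite(f"pics/z_{nm}.png",cv2.resize(p1[v-35:v+35,u-40:u+40,::-1],None,fx=8,fy=8,interpolation=cv2.INTER_CUBIC))
E
```

```text
top table z -0.00015213848692618992
[316, 252] [ 0.5756 -0.0088  0.0516]
[202, 261] [ 0.5596  0.3017 -0.0024]
[430, 257] [ 0.5445 -0.2852  0.1607]
[297, 308] [0.4292 0.0399 0.0455]
[337, 304] [ 0.4407 -0.0641  0.0349]
modtop (array([489.2,  17.7]), array([211.3, 152.7]), 23.2, 458) 0.046153119965058775
mould (array([610.3,   1.7]), array([175.9,  90. ]), 11.1, 987)
tray (array([577.9, 298.8]), array([366.6, 279.5]), 77.3, 652)
cap (array([ 644.2, -302.3]), array([105.4, 243.5]), 66.4, 362) [[0.5216, -0.3356, 0.1507], [0.5451, -0.2891, 0.158], [0.7343, -0.266, 0.1645]]
side table z -0.0005398720629523623
modtop (array([508.6,   1.6]), array([199. , 151.6]), 3.1, 344) 0.046831375026393285
mould (array([596.4,   1. ]), array([145.3,  94.3]), 9.8, 868)
tray (array([574.9, 300. ]), array([349.8, 300. ]), 0.0, 1730)
cap (array([ 545.7, -285.1]), array([47.3, 54.8]), 6.9, 203) [[0.5227, -0.3105, 0.1509], [0.5454, -0.2818, 0.1569], [0.5683, -0.2614, 0.1605]]
```

```bash
python3 - <<'E'
from h import *
for n in ["top","side"]:
    p=snapshot(n);w=cloud(p)
    def sel(x0,x1,y0,y1,z0,z1):
        m=(w[...,0]>x0)&(w[...,0]<x1)&(w[...,1]>y0)&(w[...,1]<y1)&(w[...,2]>z0)&(w[...,2]<z1);return w[m]
    print(n)
    mx=sel(.53,.62,-.05,.04,.04,.06);print("modtop",rect(mx),np.median(mx[:,2]))
    mm=sel(.51,.64,-.07,.065,.014,.025);print("mould",rect(mm))
    for zz in ((.01,.03),(.015,.027)):
        t=sel(.46,.67,.2,.4,*zz);print("tray",rect(t))
    c=sel(.5,.59,-.33,-.24,.150,.175);print("cap",rect(c),np.mean(c,0).round(4),np.median(c[:,2]))
    if n=="side":
        for nm,(u,v) in dict(s_mould=(318,268),s_cap=(348,165)).items():
            cv2.imwrite(f"pics/z_{nm}.png",cv2.resize(p["frame"][v-35:v+35,u-40:u+40,::-1],None,fx=8,fy=8,interpolation=cv2.INTER_CUBIC))
E
python3 - <<'E'
import cv2,numpy as np
a=[cv2.imread(f'pics/z_{n}.png') for n in('mould','cap','s_mould','s_cap')]
a=[cv2.resize(x,(400,300)) for x in a]
cv2.imwrite('pics/z4.png',np.vstack([np.hstack(a[:2]),np.hstack(a[2:])]))
E
```

```text
top
modtop (array([578. ,  -4.5]), array([60.4, 33.7]), 11.4, 290) 0.0485833444425422
mould (array([578.8,  -4.4]), array([111. ,  89.8]), 11.1, 953)
tray (array([569.7, 302.1]), array([165.4, 192.9]), 85.7, 530)
tray (array([558.2, 299.8]), array([129.4, 169. ]), 86.9, 386)
cap (array([ 545.1, -288.3]), array([50.3, 48.5]), 3.7, 350) [ 0.5445 -0.2883  0.1579] 0.1580183616657006
side
modtop (array([578.2,  -2.4]), array([57.4, 39.5]), 10.7, 294) 0.04723947389798727
mould (array([579.3,  -3.2]), array([109.9,  97.5]), 10.7, 863)
tray (array([559. , 301.7]), array([131.7, 169.1]), 87.4, 1092)
tray (array([559. , 301.7]), array([131.7, 169.1]), 87.4, 801)
cap (array([ 545.6, -286.5]), array([47.5, 52.5]), 8.1, 200) [ 0.5451 -0.2834  0.1564] 0.15685616482886322
```

View pics/z4.png

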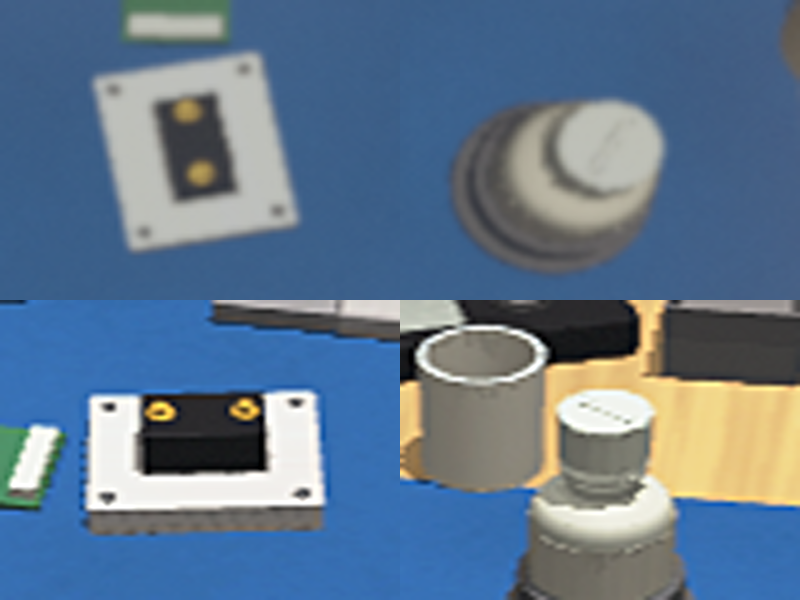

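```bash
cat >> h.py <<'E'
def yawx(s):
    m=R.from_quat(s["eef_rot"]).as_matrix();return np.degrees(np.arctan2(m[1,0],m[0,0])),m
def plan(P,yaw=None):
    s=get_state();y,m=yawx(s);t=0
    if yaw is not None:
        t=-((yaw-y+90)%180-90)
    m2=m@R.from_euler('z',t,degrees=True).as_matrix()
    d=m2.T@(np.array(P)-s["tool_pos"])
    print("clock",s["clock"],"pos",np.round(s["tool_pos"],4),"yaw",round(y,2),"tilt",round(np.degrees(np.arccos(-m[2,2])),2),"q",np.round(s["q"],2),"F",np.round(s["contact_force"],2),"op",s["opening"])
    print("turn",round(t,2),"then slide mm",np.round(d*1000,1),"norm",round(np.linalg.norm(d)*1000,1))
E
python3 -c "
from h import *
plan([.578,-.004,.2],-79)"
```

```text
clock 0.9 pos [ 0.2083 -0.5893  0.2467] yaw -70.53 tilt 0.0 q [ 1.26  0.69 -0.19  1.57  0.16  0.9  -0.22] F [-1.06 -0.77 -0.01] op 1.000813934497666
turn 8.47 then slide mm [-504.  -474.5   46.7] norm 693.8
```

```bash
python3 -m creep '[{"hand":0.088,"slide":[0,0,0],"turn":8.5},{"hand":0.088,"slide":[-0.042,-0.0395,0],"turn":0},{"hand":0.088,"slide":[-0.042,-0.0395,0],"turn":0},{"hand":0.088,"slide":[-0.042,-0.0395,0],"turn":0},{"hand":0.088,"slide":[-0.042,-0.0395,0],"turn":0}]'; python3 -c "
from h import *
plan([.578,-.004,.2],-79)"
```

```text
clock: 1.52
tool_pos: [0.3325, -0.3928, 0.247]
eef_rot: [0.771, -0.636, 0.0, -0.0]
contact_force: [1.4, 0.6, -0.4]
opening: 0.999
clock 1.525 pos [ 0.3325 -0.3928  0.247 ] yaw -79.04 tilt 0.05 q [ 0.87  0.54 -0.14  1.9   0.11  0.71 -0.71] F [ 1.44  0.55 -0.36] op 0.99908712749442
turn -0.04 then slide mm [-334.8 -315.1   47. ] norm 462.2
```

```bash
python3 -m creep '[{"slide":[-0.042,-0.0395,0],"turn":0,"hand":0.088},{"hand":0.088,"slide":[-0.042,-0.0395,0],"turn":0},{"hand":0.088,"slide":[-0.042,-0.0395,0],"turn":0},{"hand":0.088,"slide":[-0.042,-0.0395,0],"turn":0},{"hand":0.088,"slide":[-0.042,-0.0395,0.01],"turn":0}]';python3 -m creep '[{"slide":[-0.042,-0.0395,0.015],"turn":0,"hand":0.07},{"hand":0.07,"slide":[-0.042,-0.0395,0.015],"turn":0},{"hand":0.07,"slide":[-0.020,-0.019,0.005],"turn":0},{"hand":0.07,"slide":[0,0,0],"turn":0},{"hand":0.07,"slide":[0,0,0],"turn":0}]'
python3 - <<'E'
from h import *
plan([.578,-.004,.032],-79)
p=snapshot("wrist");cv2.imwrite("pics/w1.png",p["frame"][:,:,::-1]);print(p["mtx"],p["camera_from_world"].round(4))
p=snapshot("top");cv2.imwrite("pics/t1.png",p["frame"][:,:,::-1])
E
```

```text
clock: 2.15
tool_pos: [0.4871, -0.1491, 0.2374]
eef_rot: [0.771, -0.636, 0.001, -0.001]
contact_force: [1.2, -0.9, 0.0]
opening: 0.996
clock: 2.78
tool_pos: [0.5612, -0.0315, 0.2019]
eef_rot: [0.771, -0.637, 0.0, 0.001]
contact_force: [0.3, -0.3, 0.7]
opening: 0.794
clock 2.775 pos [ 0.5612 -0.0315  0.2019] yaw -79.13 tilt 0.09 q [ 0.01  0.66 -0.07  1.81  0.07  0.67 -1.47] F [ 0.34 -0.25  0.67] op 0.7943072305691247
turn -0.13 then slide mm [-24.  -21.9 169.8] norm 172.9
[[371.64829954   0.         318.29334515]
 [  0.         371.64829954 238.61471933]
 [  0.           0.           1.        ]] [[ 0.1882 -0.9821  0.0014 -0.1355]
 [-0.93   -0.1777  0.3216  0.4854]
 [-0.3156 -0.0618 -0.9469  0.524 ]
 [ 0.      0.      0.      1.    ]]
```

View pics/w1.png

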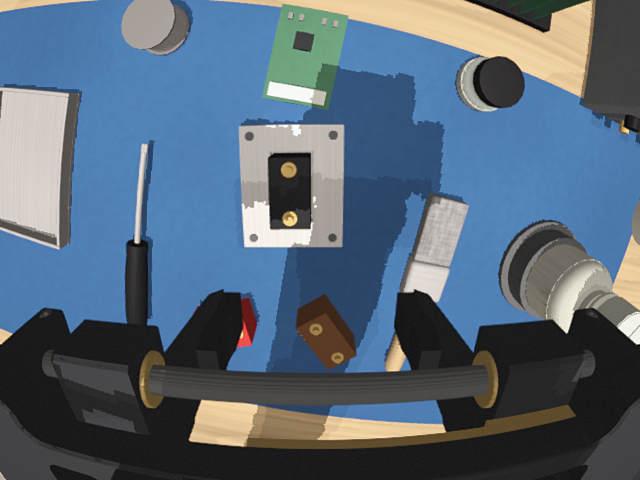

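Wrist view: the module is in the mould with its studs at (289,169) and (290,218). The brown look-alike stands at (327,330). I'll refine from the studs.

```bash
cat >> h.py <<'E'
def fray(p,uv,z):
    K=p["mtx"];a=np.array([(uv[0]-K[0][2])/K[0][0],(uv[1]-K[1][2])/K[1][1]]);r=np.hypot(*a)
    d=np.r_[a/r*np.sin(r),np.cos(r)];T=np.linalg.inv(p["camera_from_world"]);d=T[:3,:3]@d;o=T[:3,3]
    return o+d*(z-o[2])/d[2]
def brass(p,box):
    u0,u1,v0,v1=box;h=cv2.cvtColor(p["frame"][v0:v1,u0:u1].copy(),cv2.COLOR_RGB2HSV)
    m=((h[...,0]>12)&(h[...,0]<32)&(h[...,1]>110)&(h[...,2]>70)).astype(np.uint8)
    n,l,st,c=cv2.connectedComponentsWithStats(m)
    o=sorted([(st[i,4],(c[i]+[u0,v0])) for i in range(1,n)],key=lambda x:-x[0])[:2];print(o);return [x[1] for x in o]
E
python3 - <<'E'
from h import *
p=snapshot("wrist")
b=brass(p,(265,315,145,240));q=[fray(p,x,.055) for x in b];q=sorted(q,key=lambda a:a[0]);print(np.round(q,4),"mid",np.mean(q,0).round(4),np.degrees(np.arctan2(*(q[1]-q[0])[1::-1])),np.linalg.norm(q[1]-q[0]))
for t in("module_center","mould"):
  for d in pinpoint(t,p): print(t,d["uv"],d["conf"],fray(p,d["uv"],.028 if t[1]=='o' and t[2]=='d' else 0).round(4))
E
```

```text
[(np.int32(211), array([287.53554502, 169.48341232])), (np.int32(175), array([288.65714286, 217.96571429]))]
[[ 5.599e-01 -7.000e-03  5.500e-02]
 [ 5.982e-01  4.000e-04  5.500e-02]] mid [ 0.5791 -0.0033  0.055 ] 10.935888167632472 0.03902549744640936
module_center [327.0, 331.1] 0.94 [ 0.4446 -0.0619  0.028 ]
module_center [289.8, 192.4] 0.75 [ 0.5748 -0.0035  0.028 ]
```

```bash
python3 -m creep '[{"slide":[-0.0245,-0.022,0.03],"turn":0,"hand":0.07},{"hand":0.07,"slide":[0,0,0.05],"turn":0},{"hand":0.07,"slide":[0,0,0.03],"turn":0},{"hand":0.07,"slide":[0,0,0],"turn":0},{"hand":0.07,"slide":[0,0,0],"turn":0}]'
python3 - <<'E'
from h import *
plan([.578,-.0035,.032],-79)
p=snapshot("wrist");cv2.imwrite("pics/w2.png",p["frame"][:,:,::-1])
b=brass(p,(240,400,180,400));q=[fray(p,x,.055) for x in b];q=sorted(q,key=lambda a:a[0]);print(np.round(q,4),"mid",np.mean(q,0).round(4),np.degrees(np.arctan2(*(q[1]-q[0])[1::-1])),np.linalg.norm(q[1]-q[0]))
E
```

```text
clock: 3.65
tool_pos: [0.5796, -0.002, 0.0929]
eef_rot: [0.771, -0.637, 0.001, -0.001]
contact_force: [0.5, -0.3, 0.3]
opening: 0.793
clock 3.65 pos [ 0.5796 -0.002   0.0929] yaw -79.07 tilt 0.11 q [-0.05  0.85 -0.05  1.83  0.08  0.47 -1.53] F [ 0.51 -0.32  0.33] op 0.792719668308912
turn -0.07 then slide mm [ 1.2  2.  60.9] norm 60.9
[(np.int32(451), array([322.25720621, 244.29711752])), (np.int32(370), array([321.92432432, 311.62972973]))]
[[ 0.5612 -0.0063  0.055 ]
 [ 0.5994  0.0011  0.055 ]] mid [ 0.5803 -0.0026  0.055 ] 10.867757681744955 0.03891378551315301
```

View pics/w2.png

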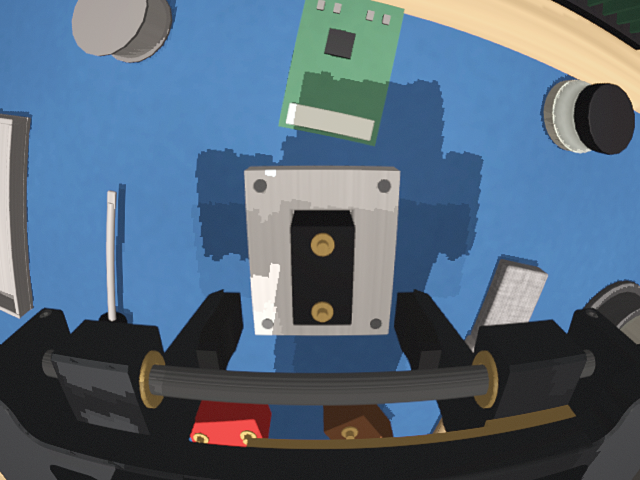

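```bash
python3 -m creep '[{"slide":[0.001,0.001,0.03],"turn":0,"hand":0.07},{"hand":0.07,"slide":[0,0,0.02],"turn":0},{"hand":0.07,"slide":[0,0,0.011],"turn":0},{"hand":0.07,"slide":[0,0,0],"turn":0},{"hand":0.05,"slide":[0,0,0],"turn":0}]' 20;python3 -m creep '[{"slide":[0,0,0],"turn":0,"hand":0.03},{"slide":[0,0,0],"turn":0,"hand":0.02},{"slide":[0,0,0],"turn":0,"hand":0.02},{"slide":[0,0,0],"turn":0,"hand":0.02}]' 25
python3 - <<'E'
from h import *
plan([.578,-.0035,.032],-79)
E
```

```text
clock: 4.32
tool_pos: [0.5785, -0.0027, 0.0313]
eef_rot: [0.771, -0.636, 0.0, -0.0]
contact_force: [-1.0, 0.6, -0.0]
opening: 0.704
clock: 4.82
tool_pos: [0.5782, -0.0032, 0.031]
eef_rot: [0.771, -0.636, 0.0, 0.0]
contact_force: [0.1, -0.7, 2.0]
opening: 0.381
clock 4.825 pos [ 0.5782 -0.0032  0.031 ] yaw -79.05 tilt 0.05 q [-0.05  0.95 -0.04  1.84  0.09  0.35 -1.54] F [ 0.15 -0.71  2.04] op 0.38099800834654346
turn -0.05 then slide mm [ 0.3  0.3 -1. ] norm 1.1
```

```bash
python3 -m creep '[{"slide":[0,0,-0.008],"turn":0,"hand":0.02},{"slide":[0,0,-0.012],"turn":0,"hand":0.02},{"slide":[0,0,-0.025],"turn":0,"hand":0.02},{"slide":[0,0,-0.03],"turn":0,"hand":0.02},{"slide":[0,0,-0.03],"turn":0,"hand":0.02}]' 25
python3 - <<'E'
from h import *
plan([.558,.301,.14],-93)
p=snapshot("side");cv2.imwrite("pics/s3.png",p["frame"][:,:,::-1])
E
```

```text
clock: 5.45
tool_pos: [0.5777, -0.0021, 0.1373]
eef_rot: [0.772, -0.636, -0.0, -0.0]
contact_force: [0.2, 0.7, -1.8]
opening: 0.383
clock 5.45 pos [ 0.5777 -0.0021  0.1373] yaw -78.99 tilt 0.04 q [-0.04  0.78 -0.06  1.81  0.08  0.56 -1.53] F [ 0.18  0.69 -1.82] op 0.3829663430941026
turn 14.01 then slide mm [-301.7   35.6   -2.5] norm 303.8
```

View pics/s3.png

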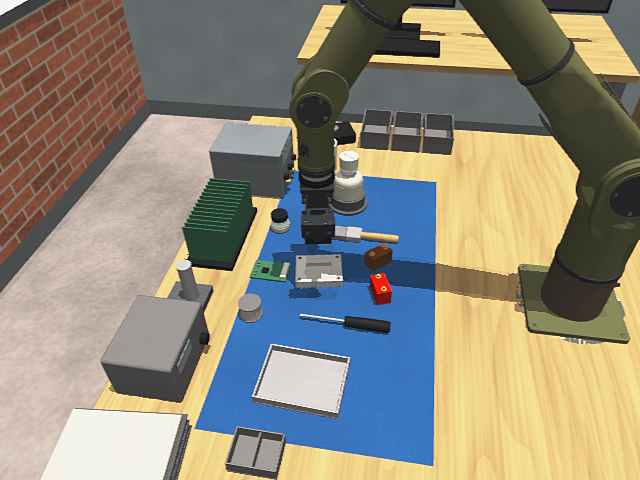

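The module is out of the mould and held; the cavity at (319,266) is empty. Carrying it to the tray.

```bash
python3 -m creep '[{"slide":[0,0,0],"turn":7,"hand":0.02},{"slide":[0,0,0],"turn":7,"hand":0.02},{"slide":[-0.03,0.003,0],"turn":0,"hand":0.02},{"slide":[-0.045,0.005,0],"turn":0,"hand":0.02},{"slide":[-0.05,0.006,0],"turn":0,"hand":0.02}]';python3 -m creep '[{"slide":[-0.05,0.006,0],"turn":0,"hand":0.02},{"slide":[-0.05,0.006,0],"turn":0,"hand":0.02},{"slide":[-0.045,0.006,0],"turn":0,"hand":0.02},{"slide":[-0.031,0.003,0],"turn":0,"hand":0.02},{"slide":[0,0,0],"turn":0,"hand":0.02}]'
python3 - <<'E'
from h import *
plan([.558,.301,.028],-93)
for n in ("wrist",):
    p=snapshot(n);cv2.imwrite(f"pics/{n}4.png",p["frame"][:,:,::-1])
E
```

```text
clock: 6.12
tool_pos: [0.5704, 0.1239, 0.1358]
eef_rot: [-0.688, 0.726, 0.0, 0.0]
contact_force: [0.5, 0.1, -1.4]
opening: 0.382
clock: 6.75
tool_pos: [0.5571, 0.3044, 0.1355]
eef_rot: [-0.69, 0.723, 0.001, 0.001]
contact_force: [-0.3, -0.4, -1.4]
opening: 0.382
clock 6.75 pos [0.5571 0.3044 0.1355] yaw -92.67 tilt 0.19 q [-0.62  0.84  0.08  1.64 -0.11  0.67 -2.09] F [-0.3  -0.4  -1.45] op 0.3823012555886322
turn 0.33 then slide mm [  3.7  -1.2 107.5] norm 107.6
```

View pics/wrist4.png

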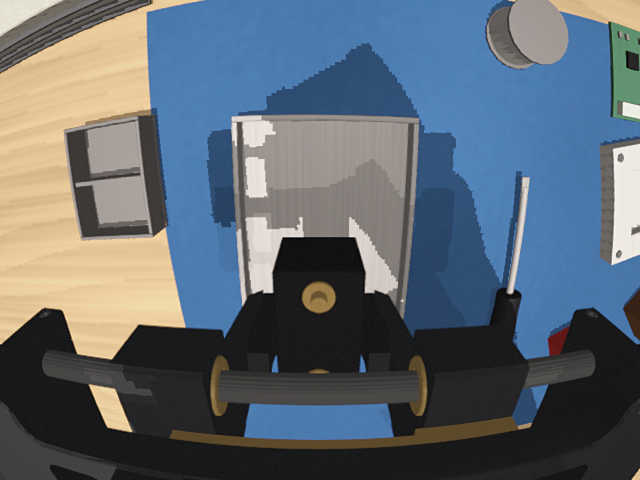

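The module is over the tray, upright in the jaws. I'll descend, then feel for the floor.

```bash
python3 -m creep '[{"slide":[0.003,-0.001,0.03],"turn":0,"hand":0.02},{"slide":[0,0,0.035],"turn":0,"hand":0.02},{"slide":[0,0,0.025],"turn":0,"hand":0.02},{"slide":[0,0,0.009],"turn":0,"hand":0.02},{"slide":[0,0,0],"turn":0,"hand":0.02}]';python3 -m creep '[{"slide":[0,0,0.003],"turn":0,"hand":0.02},{"slide":[0,0,0.001],"turn":0,"hand":0.02},{"slide":[0,0,0],"turn":0,"hand":0.02}]'; python3 -m creep '[{"slide":[0,0,0.002],"turn":0,"hand":0.02},{"slide":[0,0,0.000],"turn":0,"hand":0.02}]'
```

```text
clock: 7.42
tool_pos: [0.56, 0.2955, 0.0367]
eef_rot: [-0.688, 0.726, -0.0, -0.0]
contact_force: [0.4, 0.1, -1.7]
opening: 0.38
clock: 7.8
tool_pos: [0.56, 0.2968, 0.0332]
eef_rot: [-0.688, 0.726, -0.0, 0.0]
contact_force: [0.2, -0.2, -1.3]
opening: 0.388
clock: 8.05
tool_pos: [0.5596, 0.2966, 0.0306]
eef_rot: [-0.688, 0.726, -0.0, -0.0]
contact_force: [-0.9, -0.7, -2.8]
opening: 0.383
```

```bash
python3 -m creep '[{"slide":[0,0,0.0015],"turn":0,"hand":0.02},{"slide":[0,0,0],"turn":0,"hand":0.02}]'; python3 -m creep '[{"slide":[0,0,0.0015],"turn":0,"hand":0.02},{"slide":[0,0,0.000],"turn":0,"hand":0.02}]'
```

```text
clock: 8.3
tool_pos: [0.5597, 0.2966, 0.0291]
eef_rot: [-0.688, 0.726, -0.0, -0.0]
contact_force: [-0.4, -0.2, -1.8]
opening: 0.386
clock: 8.55
tool_pos: [0.5597, 0.2966, 0.0275]
eef_rot: [-0.688, 0.726, -0.0, -0.0]
contact_force: [0.1, 0.0, -1.3]
opening: 0.383
```

```bash
python3 -m creep '[{"slide":[0,0,0.001],"turn":0,"hand":0.02},{"slide":[0,0,0],"turn":0,"hand":0.02}]'; python3 -m creep '[{"slide":[0,0,0.001],"turn":0,"hand":0.02},{"slide":[0,0,0.000],"turn":0,"hand":0.02}]'; python3 -c "
from h import *
print(get_state()['contact_force'],get_state()['tool_pos'])"
```

```text
clock: 8.8
tool_pos: [0.5598, 0.2967, 0.0271]
eef_rot: [-0.688, 0.726, -0.0, 0.0]
contact_force: [-2.0, -1.4, 2.4]
opening: 0.382
clock: 9.05
tool_pos: [0.5598, 0.2967, 0.027]
eef_rot: [-0.688, 0.726, -0.0, 0.0]
contact_force: [-3.2, -2.0, 10.4]
opening: 0.381
[-3.18681802 -2.0190088  10.36656074] [0.55980802 0.29669842 0.02697721]
```

```bash
python3 -m creep '[{"slide":[0,0,-0.001],"turn":0,"hand":0.036},{"slide":[0,0,0],"turn":0,"hand":0.045},{"slide":[0,0,0],"turn":0,"hand":0.055},{"slide":[0,0,0],"turn":0,"hand":0.055},{"slide":[0,0,0],"turn":0,"hand":0.055}]';python3 -m creep '[{"slide":[0,0,-0.01],"turn":0,"hand":0.055},{"slide":[0,0,-0.03],"turn":0,"hand":0.055},{"slide":[0,0,-0.05],"turn":0,"hand":0.055},{"slide":[0,0,-0.06],"turn":0,"hand":0.055},{"slide":[0,0,-0.06],"turn":0,"hand":0.055}]';  python3 - <<'E'
from h import *
plan([.545,-.2875,.24],None)
for n in ("wrist","side"):
    p=snapshot(n);cv2.imwrite(f"pics/{n}5.png",p["frame"][:,:,::-1])
w=cloud(p);m=(w[...,0]>.49)&(w[...,0]<.63)&(w[...,1]>.25)&(w[...,1]<.35)&(w[...,2]>.035)&(w[...,2]<.08);print(rect(w[m]),np.median(w[m],0))
E
```

```text
clock: 9.68
tool_pos: [0.5598, 0.2966, 0.0266]
eef_rot: [-0.688, 0.726, -0.0, -0.0]
contact_force: [0.2, 0.3, -0.9]
opening: 0.623
clock: 10.3
tool_pos: [0.5596, 0.2965, 0.2393]
eef_rot: [-0.688, 0.726, -0.0, 0.0]
contact_force: [0.1, 1.4, -0.0]
opening: 0.623
clock 10.3 pos [0.5596 0.2965 0.2393] yaw -93.03 tilt 0.03 q [-0.62  0.71  0.11  1.56 -0.09  0.88 -2.1 ] F [ 0.14  1.37 -0.01] op 0.6225977074927297
turn 0 then slide mm [584.  -16.4  -0.8] norm 584.2
(array([560.3, 297.8]), array([36.1, 60.4]), 86.2, 527) [0.56023494 0.3007735  0.04311319]
```

View pics/side5.png

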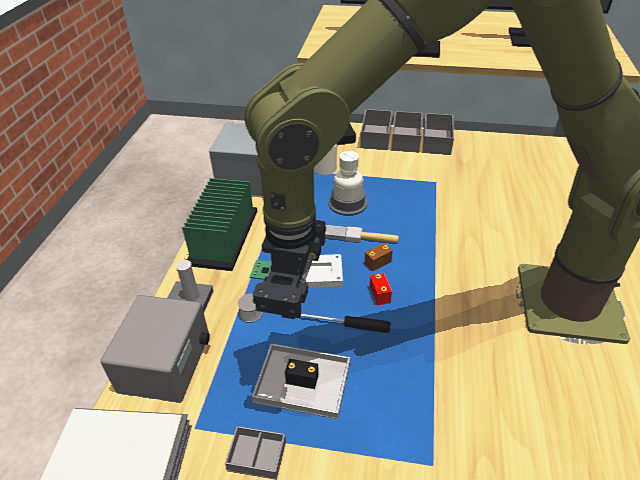

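View pics/wrist5.png

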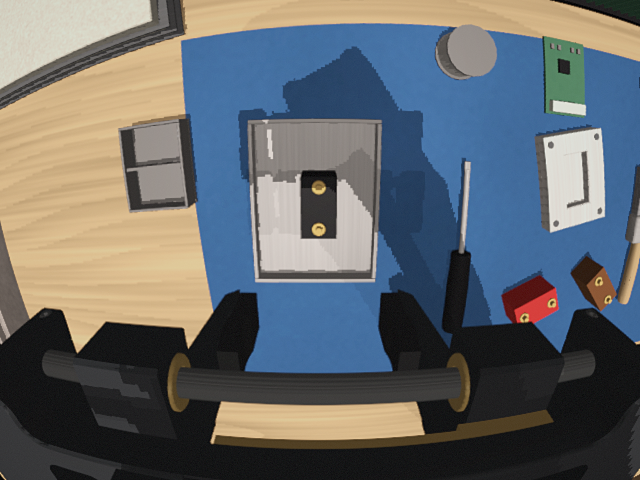

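The module stands upright in the tray (wrist view, studs at (318,188) and (318,230)). Its centre is (0.560,0.297) and the jaws are clear. Now to the bottle.

```bash
python3 -m creep '[{"slide":[0.04,-0.0016,0],"turn":0,"hand":0.08},{"slide":[0.056,-0.0016,0],"turn":0,"hand":0.088},{"slide":[0.058,-0.0016,0],"turn":0,"hand":0.088},{"slide":[0.058,-0.0016,0],"turn":0,"hand":0.088},{"slide":[0.058,-0.0016,0],"turn":0,"hand":0.088}]';python3 -m creep '[{"slide":[0.058,-0.0016,0],"turn":0,"hand":0.088},{"slide":[0.058,-0.0016,0],"turn":0,"hand":0.088},{"slide":[0.058,-0.0016,0],"turn":0,"hand":0.088},{"slide":[0.058,-0.0016,0],"turn":0,"hand":0.088},{"slide":[0.058,-0.0016,0],"turn":0,"hand":0.088}]';python3 -m creep '[{"slide":[0.024,0,-0.02],"turn":0,"hand":0.088},{"slide":[0,0,0],"turn":0,"hand":0.088},{"slide":[0,0,0],"turn":0,"hand":0.088}]';  python3 - <<'E'
from h import *
plan([.545,-.2875,.2],None)
p=snapshot("wrist");cv2.imwrite(f"pics/w6.png",p["frame"][:,:,::-1])
print([(d["uv"],d["conf"],fray(p,d["uv"],.143).round(4)) for d in pinpoint("cap_center",p)])
E
```

```text
clock: 11.02
tool_pos: [0.553, 0.0247, 0.2368]
eef_rot: [-0.688, 0.726, -0.0, -0.0]
contact_force: [0.8, -0.9, 0.0]
opening: 0.997
clock: 11.65
tool_pos: [0.5457, -0.2651, 0.2367]
eef_rot: [-0.688, 0.726, 0.0, 0.0]
contact_force: [0.6, 0.5, 0.5]
opening: 0.999
clock: 12.02
tool_pos: [0.5449, -0.285, 0.2561]
eef_rot: [-0.689, 0.725, 0.001, 0.0]
contact_force: [0.6, 0.2, -0.1]
opening: 0.997
clock 12.025 pos [ 0.5449 -0.285   0.2561] yaw -92.9 tilt 0.13 q [ 0.39  0.66  0.03  1.59 -0.02  0.89 -1.19] F [ 0.64  0.16 -0.09] op 0.9966005547355988
turn 0 then slide mm [ 2.7 -0.2 56.1] norm 56.1
[([328.7, 236.7], 0.95, array([ 0.5433, -0.2911,  0.143 ]))]
```

View pics/w6.png

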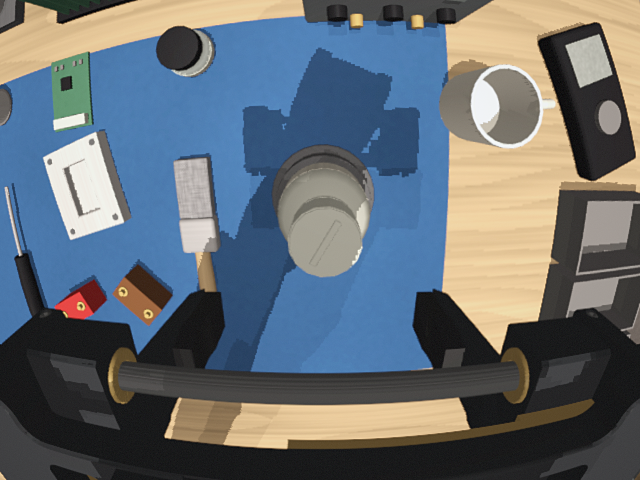

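Wrist view: the cap's top disc is around (325,241), with the ridge from (313,265) to (340,221).

Run:
```python
from h import *
p=snapshot("wrist")
cv2.imwrite("pics/w6z.png",cv2.resize(p["frame"][190:290,270:380,::-1],None,fx=7,fy=7 and 6,interpolation=cv2.INTER_CUBIC)[:600,:800])
a,b=fray(p,(313,265),.159),fray(p,(340,221),.159);d=b-a;print(a,b,(a+b)/2,np.degrees(np.arctan2(d[1],d[0])),np.linalg.norm(d))
for uv in((288,241),(362,241)):print(fray(p,uv,.158))
print(np.nanmin(p["depth"][200:270,300:350]))
```

```text
[ 0.5288303  -0.27898801  0.159     ] [ 0.55930931 -0.29848481  0.159     ] [ 0.5440698  -0.28873641  0.159     ] -32.6062106628584 0.03618141647784032
[ 0.54673627 -0.26305516  0.158     ]
[ 0.54426184 -0.31298814  0.158     ]
0.0
```

View pics/w6z.png

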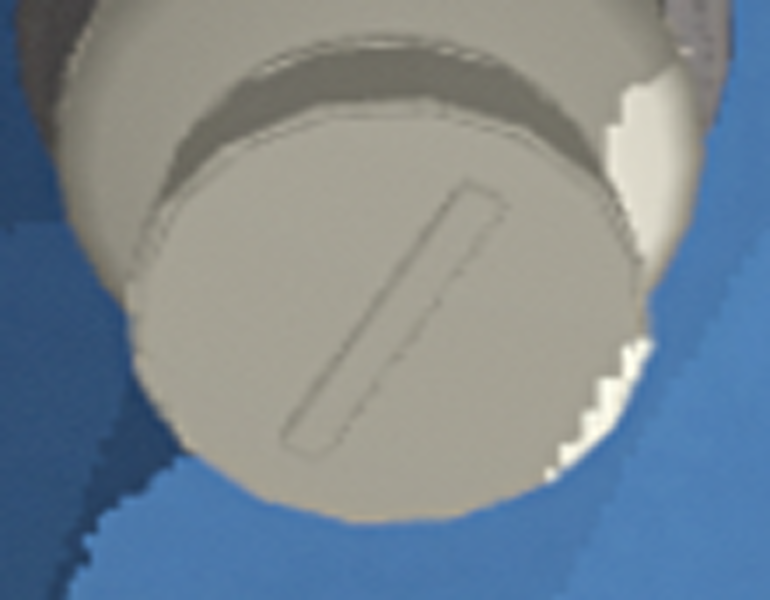

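```bash
python3 -c "
from h import *
plan([.5447,-.2878,.141],-87.8)"; python3 -m creep '[{"slide":[0,0,0],"turn":-5.0,"hand":0.08},{"slide":[0.003,0,0.02],"turn":0,"hand":0.08},{"slide":[0,0,0.03],"turn":0,"hand":0.08},{"slide":[0,0,0.015],"turn":0,"hand":0.08},{"slide":[0,0,0],"turn":0,"hand":0.08}]';  python3 - <<'E'
from h import *
plan([.5447,-.2878,.141],-87.8)
p=snapshot("wrist");cv2.imwrite(f"pics/w7.png",p["frame"][:,:,::-1])
E
```

```text
clock 12.175 pos [ 0.5451 -0.2849  0.2561] yaw -92.85 tilt 0.11 q [ 0.39  0.66  0.03  1.59 -0.02  0.89 -1.19] F [-0.06  0.2  -0.03] op 0.9979284752389667
turn -5.05 then slide mm [  3.1   0.4 115.1] norm 115.1
clock: 12.8
tool_pos: [0.5445, -0.2893, 0.1907]
eef_rot: [0.72, -0.694, -0.001, 0.0]
contact_force: [0.7, 0.9, 0.1]
opening: 0.91
clock 12.8 pos [ 0.5445 -0.2893  0.1907] yaw -87.96 tilt 0.15 q [ 0.41  0.74 -0.    1.65  0.    0.75 -1.12] F [0.72 0.89 0.11] op 0.9101314696900068
turn -0.16 then slide mm [-1.4 -0.3 49.7] norm 49.7
```

View pics/w7.png

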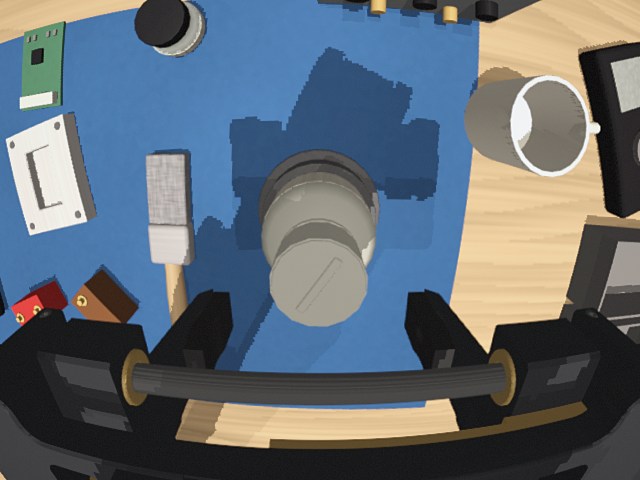

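Run:
```python
from h import *
p=snapshot("wrist")
a,b=fray(p,(299.5,308.5),.159),fray(p,(339.5,260.5),.159);d=b-a;print((a+b)/2,np.degrees(np.arctan2(d[1],d[0])),np.linalg.norm(d))
for uv in((270,282),(367,284)):print(fray(p,uv,.158))
cv2.imwrite("pics/w7z.png",cv2.resize(p["frame"][235:335,260:375,::-1],None,fx=6,fy=6,interpolation=cv2.INTER_CUBIC))
```

```text
[ 0.54460451 -0.2891227   0.159     ] -34.77903298453897 0.03416342802036132
[ 0.54498436 -0.26390206  0.158     ]
[ 0.54556945 -0.31391977  0.158     ]
```

View pics/w7z.png

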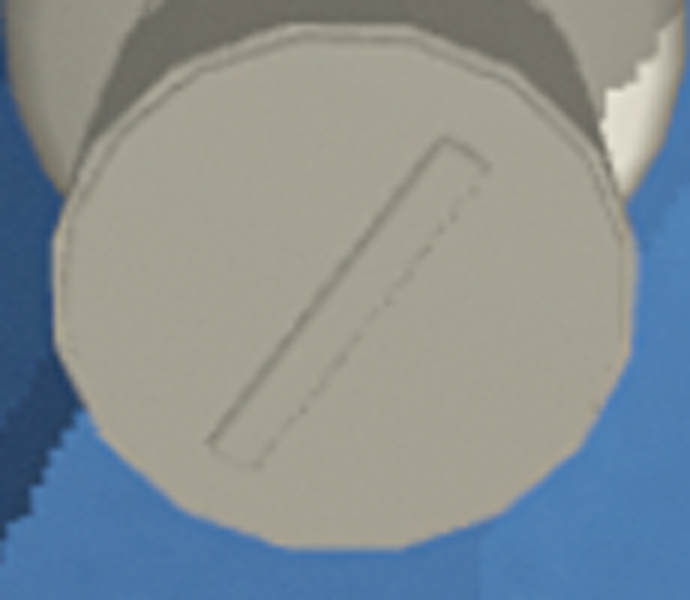

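```bash
python3 -m creep '[{"slide":[0,0,0.02],"turn":1.2,"hand":0.08},{"slide":[0,0,0.02],"turn":0,"hand":0.08},{"slide":[0,0,0.0095],"turn":0,"hand":0.08},{"slide":[0,0,0],"turn":0,"hand":0.07},{"slide":[0,0,0],"turn":0,"hand":0.06}]' 10;python3 -m creep '[{"slide":[0,0,0],"turn":0,"hand":0.05},{"slide":[0,0,0],"turn":0,"hand":0.04},{"slide":[0,0,0],"turn":0,"hand":0.04},{"slide":[0,0,0],"turn":0,"hand":0.04}]' 45;  python3 - <<'E'
from h import *
plan([.5447,-.2878,.141],-87.8)
print(get_state()["moment"])
p=snapshot("side");cv2.imwrite(f"pics/s8.png",p["frame"][80:320,180:500,::-1].repeat(2,0).repeat(2,1))
E
```

```text
clock: 13.52
tool_pos: [0.5456, -0.2907, 0.1432]
eef_rot: [0.712, -0.702, 0.001, -0.0]
contact_force: [-0.0, 1.2, -0.1]
opening: 0.705
clock: 14.02
tool_pos: [0.5454, -0.2902, 0.1426]
eef_rot: [0.712, -0.702, 0.0, -0.0]
contact_force: [0.8, 1.3, 2.6]
opening: 0.562
clock 14.025 pos [ 0.5454 -0.2902  0.1426] yaw -89.22 tilt 0.05 q [ 0.41  0.81  0.    1.68 -0.    0.65 -1.14] F [0.79 1.26 2.63] op 0.561859217514013
turn -1.42 then slide mm [-2.4  0.6  1.6] norm 3.0
[ 0.32026608 -0.08390821 -0.00934772]
```

View pics/s8.png

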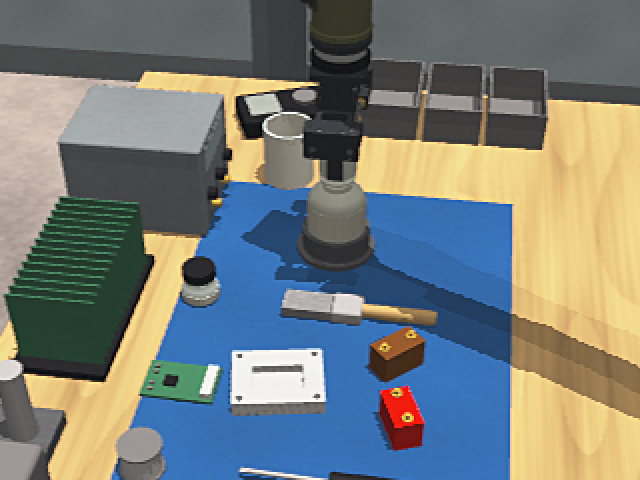

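The cap is gripped (49.5 mm opening, level tool). Now pressing.

```bash
python3 -m creep '[{"slide":[0,0,0.002],"turn":0,"hand":0.04},{"slide":[0,0,0.002],"turn":0,"hand":0.04},{"slide":[0,0,0.001],"turn":0,"hand":0.04},{"slide":[0,0,0.0],"turn":0,"hand":0.04}]' 50
```

```text
clock: 14.58
tool_pos: [0.5454, -0.2902, 0.1376]
eef_rot: [0.712, -0.702, 0.0, -0.0]
contact_force: [0.7, 2.0, 7.1]
opening: 0.556
```

```bash
python3 -m creep '[{"slide":[0,0,0.0015],"turn":0,"hand":0.04},{"slide":[0,0,0.0005],"turn":0,"hand":0.04},{"slide":[0,0,0.0],"turn":0,"hand":0.04}]' 50
```

```text
clock: 14.95
tool_pos: [0.5455, -0.2902, 0.1364]
eef_rot: [0.712, -0.702, 0.0, -0.0]
contact_force: [-2.0, 3.2, 12.7]
opening: 0.561
```

```bash
python3 -m creep '[{"slide":[0,0,0.0005],"turn":-5,"hand":0.04},{"slide":[0,0,0],"turn":-8,"hand":0.04},{"slide":[0,0,0.0],"turn":-8,"hand":0.04}]' 50; python3 -c "
from h import *
plan([.5454,-.2902,.136]);print(get_state()['moment'])"
```

```text
clock: 15.32
tool_pos: [0.5467, -0.29, 0.1365]
eef_rot: [0.829, -0.559, 0.002, -0.001]
contact_force: [0.0, 2.6, 11.9]
opening: 0.557
clock 15.325 pos [ 0.5467 -0.29    0.1365] yaw -67.96 tilt 0.21 q [ 0.47  0.82 -0.1   1.68  0.12  0.64 -0.88] F [ 0.04  2.59 11.91] op 0.5572489319355938
turn 0 then slide mm [-0.3  1.3  0.4] norm 1.4
[ 0.82171581  0.1432596  -0.12420255]
```

```bash
python3 -m creep '[{"slide":[0,0,0.0002],"turn":-9,"hand":0.04},{"slide":[0,0,0],"turn":-9,"hand":0.04},{"slide":[0,0,0.0],"turn":-9,"hand":0.04},{"slide":[0,0,0.0],"turn":-9,"hand":0.04},{"slide":[0,0,0.0],"turn":0,"hand":0.04}]' 50; python3 -c "
from h import *
plan([.5454,-.2902,.136]);print(get_state()['moment'])"
```

```text
clock: 15.95
tool_pos: [0.5467, -0.29, 0.1365]
eef_rot: [0.961, -0.277, 0.002, -0.001]
contact_force: [-0.3, 2.5, 15.4]
opening: 0.558
clock 15.95 pos [ 0.5467 -0.29    0.1365] yaw -32.14 tilt 0.23 q [ 0.57  0.83 -0.28  1.68  0.32  0.68 -0.44] F [-0.26  2.47 15.44] op 0.5584614139603885
turn 0 then slide mm [-1.   0.8  0.5] norm 1.4
[0.68335207 0.32281604 0.04741686]
```

```bash
python3 -m creep '[{"slide":[0,0,0],"turn":-9,"hand":0.04},{"slide":[0,0,0],"turn":-9,"hand":0.04},{"slide":[0,0,0.0],"turn":-3,"hand":0.04},{"slide":[0,0,0.0],"turn":0,"hand":0.04}]' 50; python3 -c "
from h import *
plan([.5454,-.2902,.136]);print(get_state()['moment'])
p=snapshot('wrist');cv2.imwrite('pics/w9.png',p['frame'][:,:,::-1])"
```

```text
clock: 16.45
tool_pos: [0.5467, -0.2899, 0.1365]
eef_rot: [0.995, -0.097, 0.002, -0.0]
contact_force: [-0.1, 2.8, 15.4]
opening: 0.555
clock 16.45 pos [ 0.5467 -0.2899  0.1365] yaw -11.19 tilt 0.23 q [ 0.62  0.84 -0.38  1.68  0.43  0.71 -0.17] F [-0.08  2.84 15.36] op 0.5547090438904283
turn 0 then slide mm [-1.2  0.6  0.5] norm 1.5
[0.62800211 0.25030852 0.06539767]
```

View pics/w9.png

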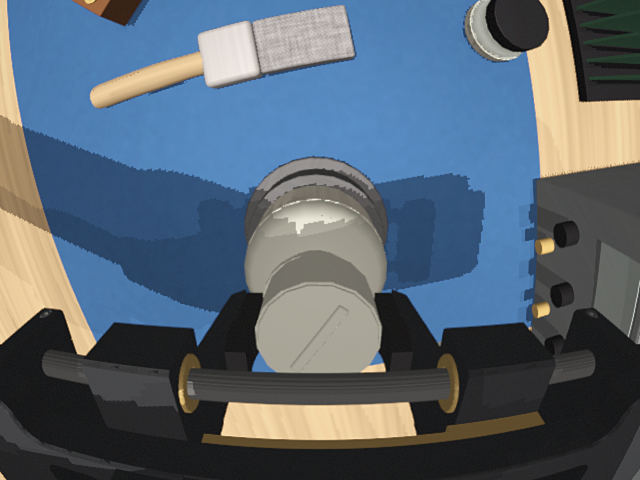

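The ridge keeps its angle to the jaws ((291,367) to (348,308)), so the cap turned about 78° with the gripper. I'll lift it straight up.

```bash
python3 -m creep '[{"slide":[0,0,-0.004],"turn":0,"hand":0.04},{"slide":[0,0,-0.006],"turn":0,"hand":0.04},{"slide":[0,0,-0.008],"turn":0,"hand":0.04},{"slide":[0,0,0.0],"turn":0,"hand":0.04}]' 50; python3 -c "
from h import *
plan([.5454,-.2902,.222]);print(get_state()['moment'])"
```

```text
clock: 17.0
tool_pos: [0.5446, -0.2909, 0.1526]
eef_rot: [0.995, -0.098, -0.0, 0.0]
contact_force: [0.4, 0.2, 1.2]
opening: 0.559
clock 17.0 pos [ 0.5446 -0.2909  0.1526] yaw -11.26 tilt 0.04 q [ 0.63  0.82 -0.39  1.67  0.42  0.74 -0.16] F [0.41 0.23 1.21] op 0.5586018626880566
turn 0 then slide mm [  0.6  -0.8 -69.4] norm 69.4
[ 0.07247501 -0.13601903 -0.03503709]
```

```bash
python3 -m creep '[{"slide":[0,0,-0.015],"turn":0,"hand":0.04},{"slide":[0,0,-0.025],"turn":0,"hand":0.04},{"slide":[0,0,-0.02],"turn":0,"hand":0.04},{"slide":[0,0,-0.009],"turn":0,"hand":0.04},{"slide":[0,0,0.0],"turn":0,"hand":0.04}]' 50; python3 -m creep '[{"slide":[0,0,0],"turn":0,"hand":0.04},{"slide":[0,0,0],"turn":0,"hand":0.04}]'; python3 -c "
from h import *
plan([.5447,-.2885,.222]);s=get_state();print(s['moment'],s['qd'].round(3) if hasattr(s['qd'],'round') else s['qd'])
p=snapshot('side');cv2.imwrite('pics/s10.png',p['frame'][:,:,::-1])
p=snapshot('wrist');cv2.imwrite('pics/w10.png',p['frame'][:,:,::-1])"
```

```text
clock: 17.62
tool_pos: [0.5449, -0.2907, 0.2221]
eef_rot: [0.995, -0.098, 0.0, 0.0]
contact_force: [-0.2, -0.5, -0.9]
opening: 0.558
clock: 17.88
tool_pos: [0.5445, -0.2902, 0.2207]
eef_rot: [0.995, -0.098, -0.001, -0.0]
contact_force: [0.6, -0.1, -0.2]
opening: 0.563
clock 17.875 pos [ 0.5445 -0.2902  0.2207] yaw -11.23 tilt 0.09 q [ 0.65  0.73 -0.43  1.61  0.37  0.88 -0.11] F [ 0.62 -0.12 -0.21] op 0.5629376145431803
turn 0 then slide mm [-0.1 -1.8 -1.3] norm 2.2
[-0.01887918 -0.09258112  0.02249153] [ 0.001 -0.    -0.001 -0.005  0.    -0.001  0.   ]
```

View pics/s10.png

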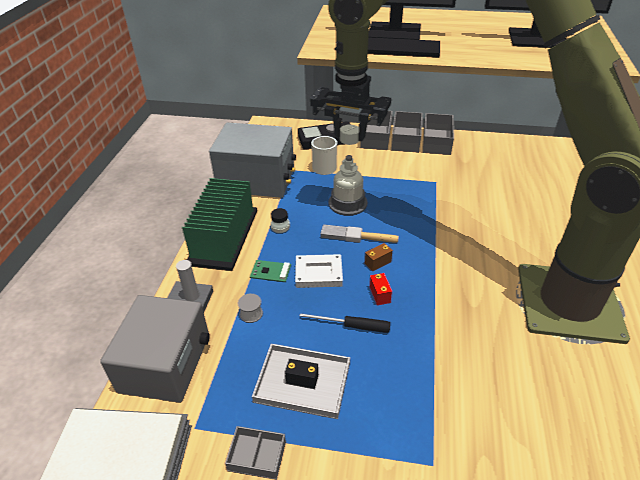

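View pics/w10.png

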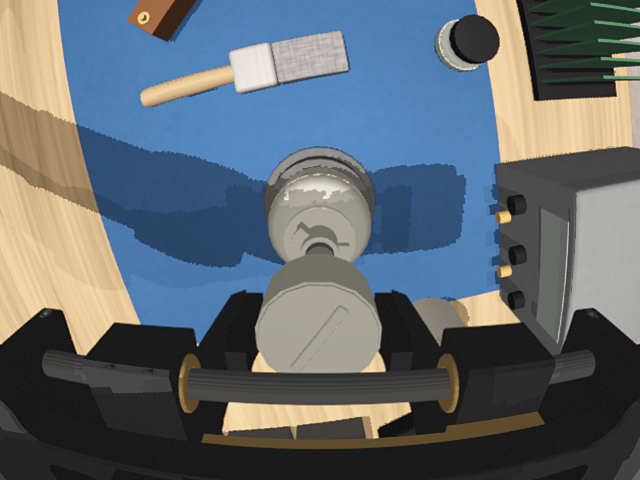

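The side view shows the bare neck at (348,165), the cap held above it at (349,132), and the module standing in the tray at (302,372). The bystanders look unmoved. Everything is still, so I'm handing in.

```bash
python3 -c "
from plant import *
print(finish_job())"
```

```text
the job is handed in; nothing more can be done
None
```

The job is done and handed in at about 18 s of the 54 s allowed. `finish_job` reports no verdict, so the results below are my own checks.

- **Module:** I lifted it straight out of the mould and set it down in the wash tray until the floor pushed back. I then released it and backed off. The side depth image put it upright at about (0.560, 0.298), within a few mm of the tray's centre, and it was still standing there in the last side picture.
- **Cap:** I gripped it on its flats and pressed it about 6.2 mm, to about 12–15 N at the stop. I then turned it about 78° counter-clockwise while still pressed. The ridge kept its angle to the jaws, so the cap did not slip.
- **Final pose:** The cap is held with a tool tilt of 0.1° at TCP z = 0.221, so its underside is about 6 cm above the neck. It is within about 3 mm of the bottle's axis, the joints are at rest and the wrist force is below 1 N.
- **Disagreements:** My estimates of the cap's centre differed by 1–3 mm between cameras, and the ridge angle varied between -31° and -35°. Neither affected the grip. I checked the bystanders only by eye in the last pictures, and none looked moved.

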